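# Mix two batches of valve balls before sampling

### The arm

A 6-joint arm with a two-finger parallel gripper is mounted at the origin on a cart in front of the work surface, level with it; the furniture and walls round the work are solid. World frame = base frame: x ahead of the robot, y to its left, z up, the work surface at z = 0. Lengths are in mm, angles in rad, forces in N, time in s.
With the tool pointing down it reaches from about 400 to 925 mm from the base axis. Payload 12.5 kg.
Tool frame: the origin (TCP) lies where the fingers leave the gripper's body, on its centre line; the fingertips stand 78 mm ahead of it and the grasp point (between the pads) lies 59 mm ahead of it (env.nose_length is the distance from the TCP to the fingertips, in mm); z points along the fingers, y is the line along which they close (so a half turn about z gives the same grasp; the last joint's range is limited). The gripper opens to 95 mm and grips with 3 to 60 N. Pads are 20 mm wide; open, the fingers measure 119 mm over their backs; the gripper's body (75 mm by 180 mm) begins 59 mm behind the grasp point.
Start: joints at [-1.397, 0.491, 1.559, -0, 1.092, -0.106], TCP at [172.624, -600.699, 292.261] pointing down, gripper open.
Joint ranges: [-3.1, 3.1], [-0.84, 2.19], [0.05, 2.79], [-1.13, 4.28], [0.06, 2.93], [-2.69, 2.69]. Speed limits (rad/s): [2.22, 2.22, 2.79, 3.14, 3.14, 3.14].

### API

Orientations are given as [roll, pitch, yaw] about the fixed x, y, z axes, in that order (R = Rz(yaw) Ry(pitch) Rx(roll)).
In Python, from cell import env gives the robot as it stands. The module is installed in compiled form; this text tells all that it offers.
- The arm moves only by the tool send_rows, never from a script. Its argument "series" is text: rows parted by semicolons, each of 6 numbers parted by spaces: the shift along the tool's x, y, z as a fraction of full scale, then the turn, a rotation vector about the tool's x, y, z as a fraction of full scale. A call has 1 to 5 rows; each row shifts and turns the commanded pose from where the row before left it, along the tool's axes as they then stand; what a row does not reach is not made up. Full scale, the value 1, is 60 mm for a shift and 10 degrees for a turn. A row lasts 1/8 s, in which the tool goes at most 62.5 mm and 10.7 degrees, less where a joint would pass 70% of its speed; a pose out of reach is approached as far as the arm can. A call with a number of a shift or a turn outside -1 to 1 is refused whole. A call with a gripper value outside its range is refused whole. "fingers" is the opening, from 0 (shut) to 1 (fully open), set as the call begins (left out, the last holds). The fingers move at their own pace and stop on an object; the grip force is fixed at half the most. Time passes only in rows, so rows that do not move let the fingers close. It gives the time, the measured TCP pose, the force, the opening and the grip force at its end, in the units of the state.
- env.state(): the state, without advancing time (a new reading comes with each control period).
- env.read_camera(name): name is "side" or "top" or "wrist"; returns a dict with "color" (384x512x3 uint8, red, green, blue), "z_map" (384x512 float32, mm along the optical axis (not along the pixel's ray), 0 where there is no reading), "fovy" (degrees; the focal length in pixels is half the picture's height over the tangent of half this angle, whatever the lens; pixels are square), "cx", "cy" (the principal point, pixels), "R" (3x3) and "t" (3): a world point X has camera coordinates R X + t. Camera axes: x right, y down, z forward; pixel columns grow to the right and rows downward; lengths in mm; the calibration is good to about 2 mm. A picture is of the moment at which its call begins.
- env.job_done(): hands the job in; it is judged then, once.
The state is a dict: "t": time; "joints": joint angles; "qvel": joint speeds; "tau": joint torques, N m; "eef_pos": TCP position; "tcp_rot": TCP orientation; "ft_force": force on the tool from outside, world axes, zero at the start; "moment": the same for the moment, N m; "opening": opening from 0.0 (shut) to 1.0 (fully open); "grip_force": force on a finger pad.
Only numpy, scipy, OpenCV 4.12 (cv2) and the standard library are available. Lean on these libraries where they do the work, as an engineer would, in place of code of your own. Each camera call takes 0.05 s, during which the arm holds its last target. There are 200 camera calls.

### The job

The orange and the blue valve balls in the steel bowl come from two moulds and lie in two heaps; they must be mixed before a sample is drawn for measuring. Take the stirring paddle off its hanger, let its blade down between the heaps to just above the bottom of the bowl, and stir in wide circles round the middle, for at least four full turns and until both colours lie on both sides, that is, balls of each colour are plainly found in the half of the bowl that was all orange at first and in the half that was all blue. Then hang the paddle back in the fork by its collar; keep all balls in the bowl and the fingers out of it, do not tip the bowl or shove it about, and leave the steel beaker where it is.

Things in the scene. Friction and masses are not known exactly. Their poses are not given: they have to be found in the camera images.
- bowl: Loose round steel mixing bowl, about 0.9 kg, 168 mm across the rim, 62 mm high. Origin at the centre of its underside; z up, x towards the heap of orange balls at first (blue at -x, a gap 28 mm wide between). Flat inner floor 4 mm above the origin; inner radius 68 mm at the floor, 81 mm at the rim. It slides if its wall is pushed.
- paddle_grip (a point): Centre of the paddle's black handle, which measures 20 mm (own x) by 24 mm (own y) by 80 mm (own z, up along the tool). This point is 141 mm above the blade's lower end and 46 mm above the collar's underside. At the start the paddle hangs upright, its x along the hanger's x within 0.05 rad.
- paddle_collar (a point): Centre of the underside of the paddle's square steel collar (34 mm by 34 mm, 6 mm thick), 95 mm above the blade's lower end.
- paddle_tip (a point): Middle of the lower end of the paddle's flat steel blade (26 mm wide along its y, 5 mm thick, 45 mm tall); axes as the paddle's.
- paddle: Stirring paddle, a loose tool of about 0.16 kg, 183 mm long: black handle on top, collar, round steel shaft 12 mm thick, flat blade at the bottom. Origin at the lower end of the blade, z up along the tool.
- hanger: Fixed grey bench hanger: base plate 130 (x) by 100 (y) by 12 mm, a post 48 mm behind the origin (+x), its top at 130 mm, and a level fork of 8 mm steel wire whose two prongs run to the front (-x). Origin at the centre of the underside, z up.
- hanger_seat (a point): Where the collar's underside centre rests when hung, level with the top of the prongs, 115 mm above the bench. -x is the open front, y across the slot: 20 mm wide, shut 10 mm behind this point. The prong tips flare and turn up 13 mm, to 38 mm in front of this point: lift the collar 20 mm to pass out or in over them. The blade is too wide to go up through the slot.
- steel_beaker: Loose steel beaker, 70 mm across, 82 mm high, a bystander; origin at the centre of its underside.
- orange_1_center (a point): Centre of a loose orange plastic ball, 24 mm across, 15 g, in the bowl, one of five heaped on one side of the middle (its centre 16 mm above the bowl's origin when it lies on the floor).
- orange_2_center (a point): Centre of a loose orange plastic ball, 24 mm across, 15 g, in the bowl, one of five heaped on one side of the middle (its centre 16 mm above the bowl's origin when it lies on the floor).
- orange_3_center (a point): Centre of a loose orange plastic ball, 24 mm across, 15 g, in the bowl, one of five heaped on one side of the middle (its centre 16 mm above the bowl's origin when it lies on the floor).
- orange_4_center (a point): Centre of a loose orange plastic ball, 24 mm across, 15 g, in the bowl, one of five heaped on one side of the middle (its centre 16 mm above the bowl's origin when it lies on the floor).
- orange_5_center (a point): Centre of a loose orange plastic ball, 24 mm across, 15 g, in the bowl, one of five heaped on one side of the middle (its centre 16 mm above the bowl's origin when it lies on the floor).
- blue_1_center (a point): Centre of a loose blue plastic ball, 24 mm across, 15 g, in the bowl, one of five heaped on one side of the middle (its centre 16 mm above the bowl's origin when it lies on the floor).
- blue_2_center (a point): Centre of a loose blue plastic ball, 24 mm across, 15 g, in the bowl, one of five heaped on one side of the middle (its centre 16 mm above the bowl's origin when it lies on the floor).
- blue_3_center (a point): Centre of a loose blue plastic ball, 24 mm across, 15 g, in the bowl, one of five heaped on one side of the middle (its centre 16 mm above the bowl's origin when it lies on the floor).
- blue_4_center (a point): Centre of a loose blue plastic ball, 24 mm across, 15 g, in the bowl, one of five heaped on one side of the middle (its centre 16 mm above the bowl's origin when it lies on the floor).
- blue_5_center (a point): Centre of a loose blue plastic ball, 24 mm across, 15 g, in the bowl, one of five heaped on one side of the middle (its centre 16 mm above the bowl's origin when it lies on the floor).

How it is judged:
By the outcome, as a careful person would: the job done as asked, in the order asked, and still so for the second after the job is handed in, with the robot touching nothing.
It also fails if it takes over 72 s, if anything falls off the work surface, if the arm or the gripper's body presses on something with over 40 N, if the wrist force passes 120 N, or if a joint passes its speed limit or range.

## Working session

There is one attempt and no reset: what is moved stays moved. The work goes in short steps, Python scripts to look and compute and a tool call to move; the robot and the scene stay as the last step left them, time stands still between calls to the robot, and variables do not carry over. Pictures are saved under pics/ and viewed, at most 10 in all, crops included, and the job is handed in when it is done.

Besides the shell and the picture viewer there is one more tool, called after "Emit:" as a command line: name --argument value ..., lists and objects as JSON in quotes. send_rows: Moves the arm, as the interface text tells. Shift numbers are shares of 60 mm and turn numbers shares of 10 degrees, none past 1 either way. Its arguments: {"type":"object","properties":{"series":{"type":"string"},"fingers":{"type":"number"}},"required":["series"]}

```bash
mkdir -p pics
cat > h.py <<'E'
import numpy as np, cv2
from cell import env
def cam(n):
    c=env.read_camera(n); c['f']=192/np.tan(np.radians(c['fovy']/2)); return c
def save(c,name): cv2.imwrite('pics/'+name,c['color'][:,:,::-1])
def pts(c):
    v,u=np.mgrid[0:384,0:512]; z=c['z_map']
    P=np.stack([(u-c['cx'])/c['f']*z,(v-c['cy'])/c['f']*z,z],-1)
    return (P-c['t'])@c['R']
def ray(c,u,v,h):
    d=np.array([(u-c['cx'])/c['f'],(v-c['cy'])/c['f'],1])@c['R']; o=-c['R'].T@c['t']
    return o+d*(h-o[2])/d[2]
def proj(c,X):
    p=c['R']@np.array(X)+c['t']; return p[:2]/p[2]*c['f']+[c['cx'],c['cy']]
E
python3 - <<'E'
from h import *
for n in ['side','top']:
    c=cam(n); save(c,n+'0.png'); print(n,c['fovy'],(-c['R'].T@c['t']).round(),c['R'].round(2).tolist())
s=env.state(); print(s['t'],s['eef_pos'],s['tcp_rot'],s['ft_force'],s['opening'])
E
```

```text
side 47.14708900323269 [  280. -1085.   853.] [[0.97, -0.26, -0.02], [-0.16, -0.56, -0.81], [0.2, 0.79, -0.59]]
top 42.046023427941094 [ 398. -115. 1291.] [[0.02, -1.0, -0.0], [-0.99, -0.02, -0.13], [0.13, 0.0, -0.99]]
0.1 [ 172.63617074 -600.54651126  291.71370791] [-3.14060173e+00 -1.24980930e-04  2.79850881e-01] [ 0.05983838 -0.52095297  0.16215235] 1.004960423158285
```

View pics/side0.png

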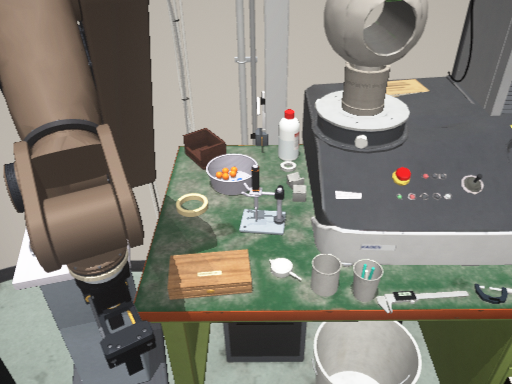

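View pics/top0.png

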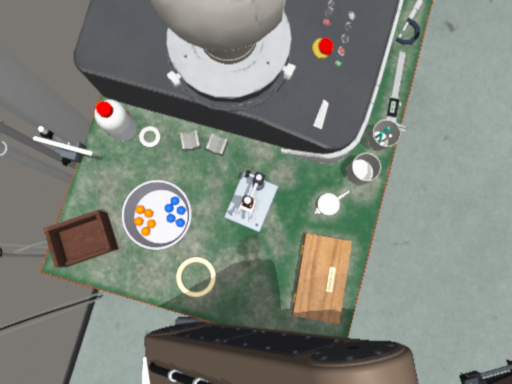

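The side view shows the bowl at about (232,174) and the hanger with the black handle at about (257,195). The top view shows the bowl at (156,215), orange balls at its left and blue at its right. The hanger is at (252,200), with the handle top near (248,202).

Run:
```python
from h import *
c=cam('top'); P=pts(c); s=cam('side'); Q=pts(s)
def show(P,c,n,u0,u1,v0,v1,k):
    cr=c['color'][v0:v1,u0:u1,::-1]; return cv2.resize(cr,None,fx=k,fy=k,interpolation=cv2.INTER_CUBIC)
a=show(P,c,'',110,290,160,260,4); cv2.imwrite('pics/topc.png',a)
b=show(Q,s,'',190,320,140,240,6); cv2.imwrite('pics/sidec.png',b)
# bowl rim from cloud
for n,X in(('top',P),('side',Q)):
    m=(X[...,2]>54)&(X[...,2]<70)
    r=X[m]; ctr=ray(c,156,215,60); d=np.linalg.norm(r[:,:2]-ctr[:2],axis=1); r=r[d<95]
    (x,y),rad=cv2.minEnclosingCircle(r[:,:2].astype(np.float32)); print(n,'bowl',x,y,rad,len(r),'table z',np.median(X[(abs(X[...,2])<12)][:,2]))
    hsv=cv2.cvtColor((c if n=='top' else s)['color'],cv2.COLOR_RGB2HSV)
    for nm,lo,hi in(('o',8,20),('b',100,125)):
        mm=(hsv[...,0]>=lo)&(hsv[...,0]<=hi)&(hsv[...,1]>150)&(hsv[...,2]>90)&(np.linalg.norm(X[...,:2]-ctr[:2],axis=-1)<75)
        print(nm,mm.sum(),X[mm].mean(0).round(1))
    h=ray(c,248,203,180)
    k=(X[...,2]>150)&(np.linalg.norm(X[...,:2]-h[:2],axis=-1)<60); print('handle',h.round(),k.sum(),X[k].mean(0).round(1),X[k].min(0).round(1),X[k].max(0).round(1))
    k=(X[...,2]>105)&(X[...,2]<150)&(np.linalg.norm(X[...,:2]-h[:2],axis=-1)<90); print(k.sum(),X[k].min(0).round(1),X[k].max(0).round(1))
    k=(X[...,2]>5)&(X[...,2]<18)&(np.linalg.norm(X[...,:2]-h[:2],axis=-1)<110); 
    print('base',k.sum(),cv2.minAreaRect(X[k][:,:2].astype(np.float32)))
```

```text
top bowl 499.9053649902344 126.6312484741211 86.13737487792969 606 table z -0.5997778180336231
o 226 [490.6 163.1  23.1]
b 240 [512.1  86.5  24.1]
handle [ 519. -102.  180.] 119 [521.5 -99.5 194.8] [ 511.  -112.9  150.6] [535.7 -86.4 205.9]
371 [ 480.7 -138.   105.9] [605.6 -64.  147.8]
base 1469 ((522.7989501953125, -114.0400390625), (197.87716674804688, 202.66468811035156), 70.0005874633789)
side bowl 503.3240051269531 127.0854263305664 88.85794830322266 290 table z -0.6750312743013944
o 133 [490.1 157.7  19.7]
b 2 [521.7 104.6  26.3]
handle [ 519. -102.  180.] 149 [ 522.8 -107.5  179.5] [ 512.7 -115.3  150.8] [535.7 -91.1 204.8]
328 [ 482.6 -141.1  105. ] [606.5 -65.  149.2]
base 869 ((551.0612182617188, -87.2197265625), (150.72250366210938, 129.5700225830078), 68.70160675048828)
```

View pics/topc.png

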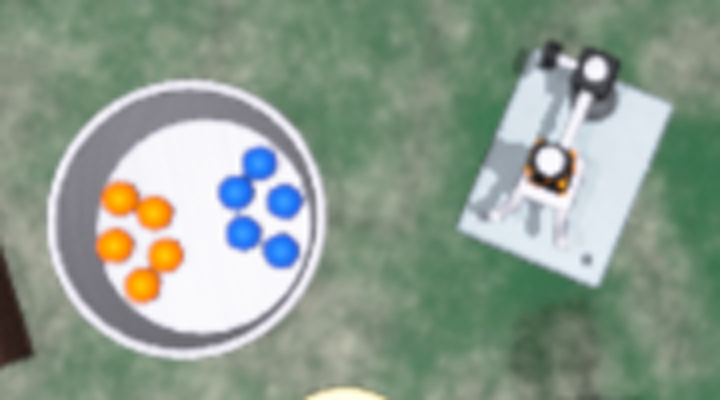

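View pics/sidec.png

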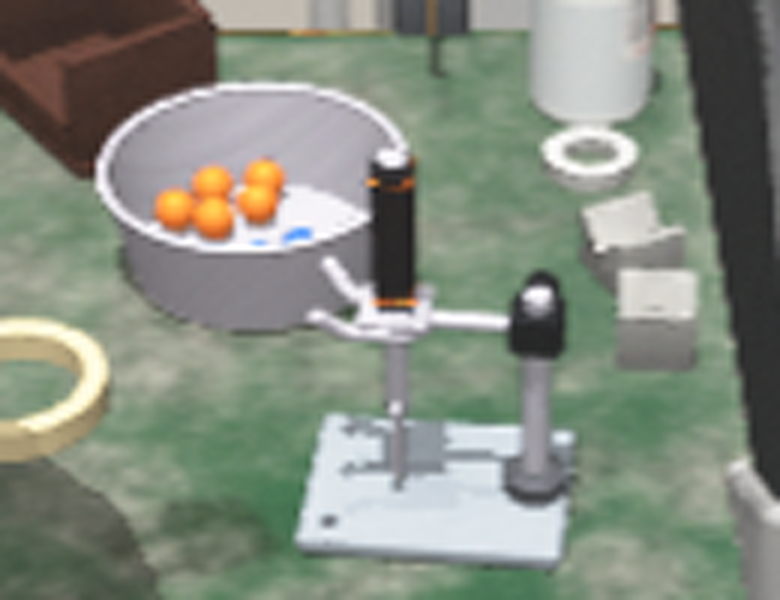

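The top crop shows the hanger plate corners at crop pixels (672,103), (598,287) and (458,228), and the handle top at about (552,160). The side crop shows the collar seated in the fork, the prongs pointing left and the post at right.

Run:
```python
from h import *
c=cam('top'); P=pts(c); s=cam('side'); Q=pts(s)
f=lambda u,v,h: ray(c,110+(u+.5)/4-.5,160+(v+.5)/4-.5,h)[:2]
C=[f(672,103,12),f(598,287,12),f(458,228,12)]; print(np.round(C,1))
x=C[0]-C[1]; y=C[2]-C[1]; print(np.linalg.norm(x),np.linalg.norm(y),np.degrees(np.arctan2(x[1],x[0])),np.degrees(np.arctan2(y[1],y[0])), 'base ctr',(C[0]+C[2])/2)
print('post',f(596,72,130+15),'handle top', f(551,160,203))
g=lambda u,v,h: ray(s,190+(u+.5)/6-.5,140+(v+.5)/6-.5,h)
print('side handle top',g(393,156,203),'collar',g(398,325,115))
# two view triangulation of cap
from scipy.optimize import least_squares
u1=[110+551.5/4-.5,160+160.5/4-.5];u2=[190+393.5/6-.5,140+156.5/6-.5]
print('tri',least_squares(lambda X:np.r_[proj(c,X)-u1,proj(s,X)-u2],[520,-100,200]).x)
for n,X in(('top',P),('side',Q)):
    V=X.reshape(-1,3); k=(V[:,2]>60)&(V[:,0]>350)&(V[:,0]<900)&(abs(V[:,1])<420); V=V[k]
    for x0 in range(350,900,50):
        print(n,x0,[int(V[(abs(V[:,0]-x0-25)<25)&(abs(V[:,1]-y0-25)<25)][:,2].max(initial=0)) for y0 in range(-400,350,50)])
```

```text
[[ 584.6 -175.5]
 [ 465.  -129.4]
 [ 501.4  -39. ]]
128.17430349359844 97.41757716157146 -21.11096821903772 68.07911776568595 base ctr [ 542.9869079  -107.27761379]
post [ 582.73417598 -124.9858234 ] handle top [ 524.18245766 -100.52702571]
side handle top [ 526.46082963 -100.87238238  203.        ] collar [ 524.62602703 -111.07405019  115.        ]
tri [ 525.08697548 -100.67615164  202.8716535 ]
top 350 [0, 0, 0, 0, 0, 1291, 0, 0, 0, 0, 0, 0, 0, 0, 0]
top 400 [0, 0, 0, 0, 0, 0, 0, 0, 0, 68, 69, 67, 85, 82, 0]
top 450 [0, 0, 0, 0, 0, 129, 128, 0, 70, 66, 0, 64, 84, 86, 83]
top 500 [0, 0, 0, 0, 0, 204, 204, 0, 66, 67, 0, 66, 68, 82, 0]
top 550 [84, 0, 0, 0, 0, 133, 122, 0, 0, 68, 67, 68, 0, 0, 0]
top 600 [85, 145, 153, 95, 0, 119, 117, 0, 0, 0, 0, 0, 0, 184, 183]
top 650 [150, 165, 185, 210, 237, 244, 242, 0, 0, 0, 0, 0, 143, 110, 442]
top 700 [155, 166, 190, 217, 253, 621, 636, 637, 608, 282, 180, 138, 187, 183, 478]
top 750 [157, 172, 199, 225, 597, 630, 639, 638, 626, 570, 255, 255, 254, 247, 473]
top 800 [161, 183, 205, 231, 506, 356, 367, 353, 317, 316, 255, 255, 255, 255, 336]
t
[... 156 characters left out ...]
 0, 0, 0, 0, 67, 65, 63, 82, 77, 0]
side 450 [0, 0, 0, 0, 0, 125, 127, 0, 66, 65, 0, 66, 77, 82, 82]
side 500 [0, 0, 0, 0, 0, 204, 202, 0, 65, 63, 0, 63, 66, 80, 0]
side 550 [84, 0, 0, 0, 0, 131, 120, 0, 0, 0, 64, 65, 0, 0, 0]
side 600 [82, 141, 150, 90, 0, 120, 121, 0, 0, 0, 0, 0, 0, 180, 180]
side 650 [150, 161, 183, 211, 233, 243, 222, 0, 0, 0, 0, 0, 139, 0, 525]
side 700 [153, 164, 193, 218, 252, 613, 612, 602, 313, 249, 0, 138, 185, 181, 524]
side 750 [156, 174, 199, 275, 619, 619, 496, 474, 316, 312, 252, 253, 252, 248, 522]
side 800 [161, 181, 204, 231, 621, 508, 503, 500, 314, 313, 0, 253, 253, 253, 504]
side 850 [165, 188, 233, 235, 618, 609, 599, 527, 516, 0, 0, 253, 257, 254, 511]
```

```bash
cat >> h.py <<'E'
def tz(yaw): return np.array([[np.cos(yaw),np.sin(yaw),0],[np.sin(yaw),-np.cos(yaw),0],[0,0,-1]])
def rows(wps,start=None,nd=2):
    """wps: list of (x,y,z,yawdeg); one row each (tool pointing down); prints rows, 5 to a call"""
    s=env.state(); p=np.array(s['eef_pos'] if start is None else start[:3],float); y=s['tcp_rot'][2] if start is None else np.radians(start[3])
    out=[]
    for w in wps:
        d=np.round((np.array(w[:3])-p)@tz(y)/60,nd); a=np.round(-((w[3]-np.degrees(y)+180)%360-180)/10,nd)
        p=p+tz(y)@(d*60); y-=np.radians(a*10)
        out.append(' '.join(f'{q+0:g}' for q in [*d,0,0,a])); 
        if max(abs(np.r_[d,a]))>1: print('TOO BIG',d,a)
    for i in range(0,len(out),5): print('; '.join(out[i:i+5]))
    print('end',p.round(1),np.degrees(y).round(2))
def lin(a,b,n): return [np.array(a)+(np.array(b)-np.array(a))*(i+1)/n for i in range(n)]
def here():
    s=env.state(); return np.r_[s['eef_pos'],np.degrees(s['tcp_rot'][2])]
E
python3 - <<'E'
from h import *
rows(lin(here(),(525,-101,320,158.4),15))
E
```

```text
0.53 -0.43 -0.03 0 0 -0.95; 0.59 -0.33 -0.03 0 0 -0.95; 0.64 -0.23 -0.03 0 0 -0.95; 0.67 -0.12 -0.03 0 0 -0.95; 0.68 -0.01 -0.04 0 0 -0.95
0.67 0.1 -0.03 0 0 -0.94; 0.64 0.22 -0.03 0 0 -0.95; 0.61 0.31 -0.03 0 0 -0.95; 0.54 0.41 -0.03 0 0 -0.95; 0.46 0.49 -0.03 0 0 -0.95
0.38 0.57 -0.03 0 0 -0.95; 0.28 0.62 -0.03 0 0 -0.95; 0.18 0.65 -0.03 0 0 -0.95; 0.06 0.68 -0.03 0 0 -0.95; -0.05 0.68 -0.04 0 0 -0.95
end [ 525.1 -101.   320.3] 158.43
```

Emit:
send_rows --series "0.53 -0.43 -0.03 0 0 -0.95; 0.59 -0.33 -0.03 0 0 -0.95; 0.64 -0.23 -0.03 0 0 -0.95; 0.67 -0.12 -0.03 0 0 -0.95; 0.68 -0.01 -0.04 0 0 -0.95" --fingers 1

```text
t: 0.92
eef_pos: [290.7, -432.8, 302.0]
tcp_rot: [3.141, 0.0, 1.114]
ft_force: [-0.2, -1.0, -0.1]
opening: 1.001
grip_force: 0.0
```

Emit:
send_rows --series "0.67 0.1 -0.03 0 0 -0.94; 0.64 0.22 -0.03 0 0 -0.95; 0.61 0.31 -0.03 0 0 -0.95; 0.54 0.41 -0.03 0 0 -0.95; 0.46 0.49 -0.03 0 0 -0.95"

```text
t: 1.55
eef_pos: [408.0, -266.7, 311.0]
tcp_rot: [3.141, 0.0, 1.942]
ft_force: [0.9, -1.1, -0.7]
opening: 1.0
grip_force: 0.0
```

Emit:
send_rows --series "0.38 0.57 -0.03 0 0 -0.95; 0.28 0.62 -0.03 0 0 -0.95; 0.18 0.65 -0.03 0 0 -0.95; 0.06 0.68 -0.03 0 0 -0.95; -0.05 0.68 -0.04 0 0 -0.95"

```text
t: 2.17
eef_pos: [525.8, -99.8, 320.6]
tcp_rot: [-3.142, 0.0, 2.771]
ft_force: [0.4, -1.1, 1.4]
opening: 1.001
grip_force: 0.0
```

Run:
```python
from h import *
print(here(),env.state()['joints'],env.state()['t'],env.state()['qvel'])
c=cam('wrist'); save(c,'w0.png'); print((-c['R'].T@c['t']).round(),c['R'].round(2).tolist())
P=pts(c); m=(P[...,2]>196)&(P[...,2]<210)&(np.linalg.norm(P[...,:2]-[525,-101],axis=-1)<30)
print(m.sum(),P[m].mean(0),cv2.minAreaRect(P[m][:,:2].astype(np.float32)))
for X in [(525,-101,203),(525,-101,115)]: print(proj(c,X))
```

```text
[525.77454065 -99.75212903 320.55144532 158.74903128] [-3.10916826e-01  3.33448090e-01  1.74174744e+00 -1.07602913e-04
  1.06621871e+00 -1.51076176e+00] 2.175 [ 6.02035998e-01  1.66092494e-01 -3.15295572e-01  2.31242188e-04
  1.46487613e-01 -7.17045085e-01]
[448. -69. 413.] [[0.36, 0.93, -0.0], [0.89, -0.35, 0.3], [0.28, -0.11, -0.96]]
899 [524.80678281 -98.44664244 200.4599013 ] ((525.847412109375, -98.9211196899414), (23.239408493041992, 19.228103637695312), 69.6430435180664)
[253.52766954 219.37658815]
[254.33324841 183.50461805]
```

View pics/w0.png

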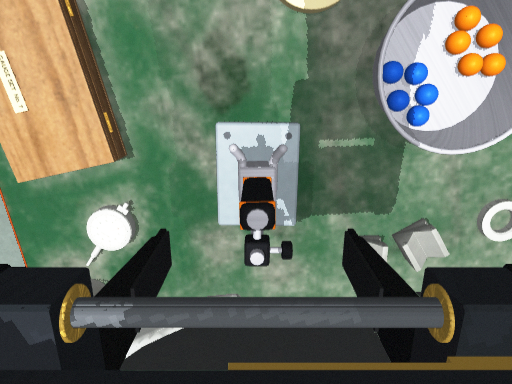

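The wrist view shows the handle top at about (258,215), the fork prongs towards the top of the picture and the fingers straddling evenly. The handle measures (525.5,-99.5) with its top near 201–203, as it should be.

Emit:
send_rows --series "0 0.03 0.5 0 0 0; 0 0 0.6 0 0 0; 0 0 0.5 0 0 0; 0 0 0.07 0 0 0"

```text
t: 2.72
eef_pos: [525.3, -99.2, 218.8]
tcp_rot: [-3.141, -0.003, 2.765]
ft_force: [-0.1, -0.1, 0.1]
opening: 0.997
grip_force: 0.0
```

Emit:
send_rows --series "0 0 0 0 0 0; 0 0 0 0 0 0; 0 0 0 0 0 0; 0 0 0 0 0 0; 0 0 0 0 0 0" --fingers 0

```text
t: 3.35
eef_pos: [525.8, -99.3, 220.4]
tcp_rot: [-3.142, 0.0, 2.765]
ft_force: [-0.2, 0.6, -0.0]
opening: 0.531
grip_force: 0.0
```

Run:
```python
from h import *
s=env.state(); print(here(),s['opening'],s['grip_force'],s['ft_force'])
c=cam('top'); cv2.imwrite('pics/t.png',c['color'][:,:,::-1])
# refine bowl: bright rim ellipse via cloud points z 58..70 fit, only outer rim
P=pts(c)
a=[110+187.5/4-.5,160+219.5/4-.5]; b=ray(c,*a,62); print('bowl by eye',b)
for z0 in(58,60):
    for X in (P,pts(cam('side'))):
        r=X[(X[...,2]>z0)&(X[...,2]<72)]; d=np.linalg.norm(r[:,:2]-b[:2],axis=1); r=r[(d<90)&(d>74)]
        A=np.c_[2*r[:,:2],np.ones(len(r))]; q=np.linalg.lstsq(A,(r[:,:2]**2).sum(1),rcond=None)[0]; print(q[:2],np.sqrt(q[2]+q[:2]@q[:2]),len(r))
```

```text
[525.80261231 -99.34491883 220.41781405 158.4306664 ] 0.5306868461908275 0.0 [-0.18352158  0.60654599 -0.0216399 ]
bowl by eye [500.27295187 125.43894692  62.        ]
[499.79698894 126.28087145] 82.78779568029769 411
[502.01643251 125.05360449] 83.07943510027557 163
[499.77021975 126.26308418] 82.97372870992525 339
[501.70390815 124.95596375] 83.33517150529048 125
```

Emit:
send_rows --series "0 0 0 0 0 0; 0 0 0 0 0 0; 0 0 0 0 0 0; 0 0 0 0 0 0; 0 0 0 0 0 0"

```text
t: 4.12
eef_pos: [525.8, -99.3, 220.2]
tcp_rot: [-3.142, -0.0, 2.765]
ft_force: [0.4, -0.2, -1.0]
opening: 0.249
grip_force: 30.0
```

Emit:
send_rows --series "0 0 0 0 0 0; 0 0 0 0 0 0"

```text
t: 4.38
eef_pos: [525.8, -99.3, 220.2]
tcp_rot: [-3.142, -0.0, 2.765]
ft_force: [-0.1, 0.8, -1.5]
opening: 0.253
grip_force: 30.0
```

Run:
```python
from h import *
S=np.array([525.8,-99.3,220.2,158.4]); u=np.r_[tz(np.radians(158.4))[:,0],0]
A=S+[0,0,24,0]; B=A+80*u; Z=B+[0,0,60,0]; C=np.array([500.5,125.7,302,105.7]); D=np.array([500.5,125.7,207,105.7])
rows(lin(S,A,2)+lin(A,B,3)+lin(B,Z,2)+lin(Z,C,8)+lin(C,D,5),start=S)
```

```text
0 0 -0.2 0 0 0; 0 0 -0.2 0 0 0; 0.44 0 0 0 0 0; 0.45 0 0 0 0 0; 0.44 0 0 0 0 0
0 0 -0.5 0 0 0; 0 0 -0.5 0 0 0; 0.06 0.42 0 0 0 0.66; 0.1 0.4 0.01 0 0 0.66; 0.15 0.4 0 0 0 0.66
0.19 0.37 0.01 0 0 0.66; 0.24 0.35 0 0 0 0.65; 0.27 0.32 0.01 0 0 0.66; 0.31 0.29 0 0 0 0.66; 0.33 0.25 0.01 0 0 0.66
0 -0.01 0.31 0 0 0; 0 0 0.32 0 0 0; 0 0 0.32 0 0 0; 0 0 0.31 0 0 0; 0 0 0.32 0 0 0
end [500.2 125.5 207. ] 105.7
```

Emit:
send_rows --series "0 0 -0.2 0 0 0; 0 0 -0.2 0 0 0; 0.44 0 0 0 0 0; 0.45 0 0 0 0 0; 0.44 0 0 0 0 0"

```text
t: 5.0
eef_pos: [450.9, -69.7, 245.1]
tcp_rot: [3.142, 0.001, 2.765]
ft_force: [0.4, 0.3, -0.6]
opening: 0.252
grip_force: 30.0
```

Emit:
send_rows --series "0 0 -0.5 0 0 0; 0 0 -0.5 0 0 0; 0.06 0.42 0 0 0 0.66; 0.1 0.4 0.01 0 0 0.66; 0.15 0.4 0 0 0 0.66"

```text
t: 5.62
eef_pos: [469.9, 4.3, 304.6]
tcp_rot: [3.141, 0.001, 2.415]
ft_force: [-0.4, 0.0, -1.4]
opening: 0.246
grip_force: 30.0
```

Emit:
send_rows --series "0.19 0.37 0.01 0 0 0.66; 0.24 0.35 0 0 0 0.65; 0.27 0.32 0.01 0 0 0.66; 0.31 0.29 0 0 0 0.66; 0.33 0.25 0.01 0 0 0.66"

```text
t: 6.25
eef_pos: [500.8, 126.5, 302.8]
tcp_rot: [3.141, 0.0, 1.842]
ft_force: [-0.1, 0.3, -1.6]
opening: 0.253
grip_force: 30.0
```

Emit:
send_rows --series "0 0 0 0 0 0; 0 0 0 0 0 0"

```text
t: 6.5
eef_pos: [500.5, 125.3, 302.2]
tcp_rot: [3.141, 0.0, 1.847]
ft_force: [-0.6, 0.4, -1.8]
opening: 0.254
grip_force: 30.0
```

Run:
```python
from h import *
s=env.state(); print(here(),s['t'],s['opening'],s['ft_force'])
c=cam('wrist'); save(c,'w1.png')
P=pts(c); hsv=cv2.cvtColor(c['color'],cv2.COLOR_RGB2HSV)
for nm,lo,hi in(('o',8,20),('b',100,125)):
    m=((hsv[...,0]>=lo)&(hsv[...,0]<=hi)&(hsv[...,1]>150)&(hsv[...,2]>90)&(np.linalg.norm(P[...,:2]-[500.5,125.7],axis=-1)<75)); print(nm,m.sum(),P[m].mean(0).round(1))
```

```text
[500.45491429 125.26006211 302.23818455 105.85018104] 6.5 0.2543457616528503 [-0.6346548   0.39761513 -1.82424849]
o 3046 [493.9 157.2 142.2]
b 767 [513.3  96.9  23.8]
```

View pics/w1.png

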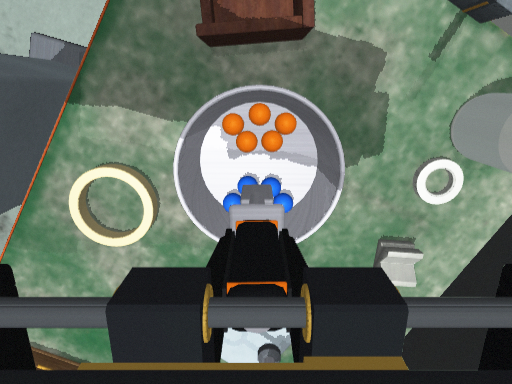

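The wrist view shows the bowl with orange balls at the top (240–286, 113–141) and blue below (232–285, 187–203). The gap between them runs level, in line with the blade. I go down now.

Emit:
send_rows --series "0 0 0.31 0 0 0; 0 0 0.32 0 0 0; 0 0 0.32 0 0 0; 0 0 0.31 0 0 0; 0 0 0.32 0 0 0"

```text
t: 7.18
eef_pos: [500.7, 124.8, 206.8]
tcp_rot: [3.141, 0.0, 1.845]
ft_force: [0.7, 0.4, -1.3]
opening: 0.254
grip_force: 30.0
```

Emit:
send_rows --series "0 0 0 0 0 0; 0 0 0 0 0 0"

```text
t: 7.42
eef_pos: [501.0, 125.3, 207.8]
tcp_rot: [3.141, 0.0, 1.845]
ft_force: [0.1, 0.4, -1.8]
opening: 0.252
grip_force: 30.0
```

Run:
```python
from h import *
print(here(),env.state()['ft_force'])
R=38; th=np.radians(24*np.arange(16)); p=np.round(np.c_[R*np.sin(th),R*np.cos(th)]/60,2); d=np.diff(p,axis=0)
o=[f'{a:.2f} {b:.2f} 0 0 0 0' for a,b in d]; [print('; '.join(o[i:i+5])) for i in(0,5,10)]; print(d.sum(0))
c=cam('side'); cv2.imwrite('pics/s1.png',cv2.resize(c['color'][120:220,180:310,::-1],None,fx=5,fy=5,interpolation=cv2.INTER_CUBIC))
```

```text
[500.951799   125.25201601 207.76090259 105.72739056] [ 0.12384524  0.43281756 -1.77743629]
0.26 -0.05 0 0 0 0; 0.21 -0.16 0 0 0 0; 0.13 -0.22 0 0 0 0; 0.03 -0.27 0 0 0 0; -0.08 -0.25 0 0 0 0
-0.18 -0.19 0 0 0 0; -0.24 -0.11 0 0 0 0; -0.26 0.00 0 0 0 0; -0.24 0.11 0 0 0 0; -0.18 0.19 0 0 0 0
-0.08 0.25 0 0 0 0; 0.03 0.27 0 0 0 0; 0.13 0.22 0 0 0 0; 0.21 0.16 0 0 0 0; 0.26 0.05 0 0 0 0
[ 0.00000000e+00 -1.66533454e-16]
```

View pics/s1.png

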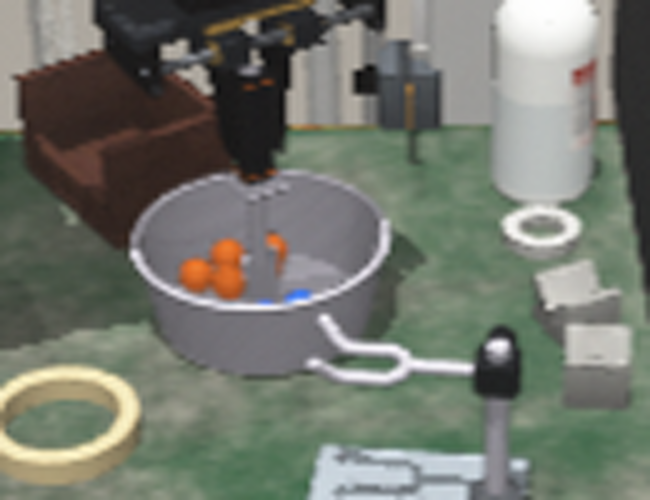

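The side view shows the paddle upright in the bowl, its blade in the gap between the orange and blue balls with no contact force. I move out along the gap and stir the first turn.

Emit:
send_rows --series "0 0.21 0 0 0 0; 0 0.21 0 0 0 0; 0 0.21 0 0 0 0"

```text
t: 7.85
eef_pos: [538.2, 136.2, 207.1]
tcp_rot: [3.141, 0.0, 1.846]
ft_force: [0.4, -0.4, -1.2]
opening: 0.255
grip_force: 30.0
```

Emit:
send_rows --series "0.26 -0.05 0 0 0 0; 0.21 -0.16 0 0 0 0; 0.13 -0.22 0 0 0 0; 0.03 -0.27 0 0 0 0; -0.08 -0.25 0 0 0 0"

```text
t: 8.48
eef_pos: [471.7, 152.2, 207.1]
tcp_rot: [-3.141, 0.0, 1.846]
ft_force: [1.8, 0.8, 0.1]
opening: 0.254
grip_force: 30.0
```

Emit:
send_rows --series "-0.18 -0.19 0 0 0 0; -0.24 -0.11 0 0 0 0; -0.26 0 0 0 0 0; -0.24 0.11 0 0 0 0; -0.18 0.19 0 0 0 0"

```text
t: 9.1
eef_pos: [491.6, 87.8, 206.9]
tcp_rot: [-3.14, -0.001, 1.844]
ft_force: [0.9, -0.0, -1.2]
opening: 0.248
grip_force: 30.0
```

Emit:
send_rows --series "-0.08 0.25 0 0 0 0; 0.03 0.27 0 0 0 0; 0.13 0.22 0 0 0 0; 0.21 0.16 0 0 0 0; 0.26 0.05 0 0 0 0"

```text
t: 9.72
eef_pos: [537.1, 137.1, 206.7]
tcp_rot: [-3.141, 0.0, 1.846]
ft_force: [0.1, -0.2, -1.7]
opening: 0.251
grip_force: 30.0
```

```bash
cat >> h.py <<'E'
def look(name):
    s=env.state(); print(s['t'],here().round(1),s['joints'].round(2) if hasattr(s['joints'],'round') else s['joints'],s['opening'])
    b=np.array([500.5,125.7])
    for n in('top','side','wrist'):
        c=cam(n); X=pts(c)
        if n=='wrist': save(c,name)
        r=X[(X[...,2]>58)&(X[...,2]<72)]; d=np.linalg.norm(r[:,:2]-b,axis=1); r=r[(d<90)&(d>74)]
        if len(r)>40:
            A=np.c_[2*r[:,:2],np.ones(len(r))]; q=np.linalg.lstsq(A,(r[:,:2]**2).sum(1),rcond=None)[0]; print(n,'bowl',q[:2].round(1),len(r))
        hsv=cv2.cvtColor(c['color'],cv2.COLOR_RGB2HSV)
        ax=np.array([np.cos(np.radians(105.7)),np.sin(np.radians(105.7))])
        for nm,lo,hi in(('o',8,20),('b',100,125)):
            m=((hsv[...,0]>=lo)&(hsv[...,0]<=hi)&(hsv[...,1]>150)&(hsv[...,2]>90)&(X[...,2]<50)&(np.linalg.norm(X[...,:2]-b,axis=-1)<75)); e=(X[m][:,:2]-b)@ax
            print(n,nm,'orange half px',(e>6).sum(),'blue half px',(e<-6).sum())
E
python3 -c "
from h import *
look('w2.png')"
```

```text
9.725 [537.1 137.1 206.7 105.7] [ 0.13  0.5   1.83 -0.    0.82 -0.14] 0.25052529158839637
top bowl [497.7 126.1] 287
top o orange half px 45 blue half px 48
top b orange half px 0 blue half px 128
side bowl [499.3 125. ] 213
side o orange half px 80 blue half px 0
side b orange half px 29 blue half px 17
wrist bowl [501.4 128. ] 4845
wrist o orange half px 2512 blue half px 538
wrist b orange half px 1235 blue half px 389
```

View pics/w2.png

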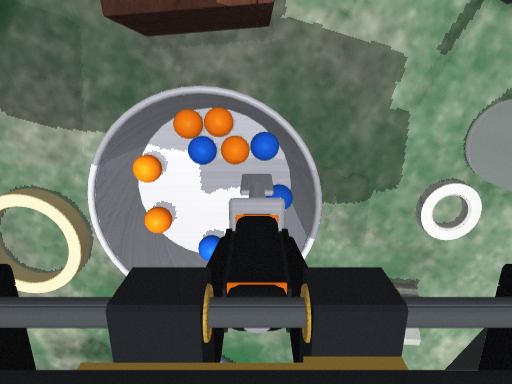

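After one turn the wrist view already shows mixing: blue at (202,150), (264,146) and (280,197), and orange at (157,220). The bowl has not moved noticeably. I carry on for four more turns.

Emit:
send_rows --series "0.26 -0.05 0 0 0 0; 0.21 -0.16 0 0 0 0; 0.13 -0.22 0 0 0 0; 0.03 -0.27 0 0 0 0; -0.08 -0.25 0 0 0 0"

```text
t: 10.5
eef_pos: [472.6, 152.2, 207.4]
tcp_rot: [3.139, 0.001, 1.847]
ft_force: [2.7, -4.0, -0.6]
opening: 0.256
grip_force: 30.0
```

Emit:
send_rows --series "-0.18 -0.19 0 0 0 0; -0.24 -0.11 0 0 0 0; -0.26 0 0 0 0 0; -0.24 0.11 0 0 0 0; -0.18 0.19 0 0 0 0"

```text
t: 11.12
eef_pos: [491.7, 87.6, 206.7]
tcp_rot: [-3.14, -0.0, 1.845]
ft_force: [-0.1, 0.6, -0.6]
opening: 0.249
grip_force: 30.0
```

Emit:
send_rows --series "-0.08 0.25 0 0 0 0; 0.03 0.27 0 0 0 0; 0.13 0.22 0 0 0 0; 0.21 0.16 0 0 0 0; 0.26 0.05 0 0 0 0"

```text
t: 11.75
eef_pos: [535.7, 136.6, 206.1]
tcp_rot: [-3.136, -0.0, 1.846]
ft_force: [-6.9, -2.6, -0.8]
opening: 0.25
grip_force: 30.0
```

Emit:
send_rows --series "0.26 -0.05 0 0 0 0; 0.21 -0.16 0 0 0 0; 0.13 -0.22 0 0 0 0; 0.03 -0.27 0 0 0 0; -0.08 -0.25 0 0 0 0"

```text
t: 12.38
eef_pos: [471.7, 152.3, 207.1]
tcp_rot: [-3.141, -0.001, 1.846]
ft_force: [-0.0, 0.0, -1.0]
opening: 0.257
grip_force: 30.0
```

Emit:
send_rows --series "-0.18 -0.19 0 0 0 0; -0.24 -0.11 0 0 0 0; -0.26 0 0 0 0 0; -0.24 0.11 0 0 0 0; -0.18 0.19 0 0 0 0"

```text
t: 13.0
eef_pos: [492.1, 87.6, 207.0]
tcp_rot: [-3.141, 0.0, 1.845]
ft_force: [0.1, 0.1, -2.0]
opening: 0.25
grip_force: 30.0
```

Emit:
send_rows --series "-0.08 0.25 0 0 0 0; 0.03 0.27 0 0 0 0; 0.13 0.22 0 0 0 0; 0.21 0.16 0 0 0 0; 0.26 0.05 0 0 0 0"

```text
t: 13.62
eef_pos: [536.9, 136.9, 206.7]
tcp_rot: [-3.14, 0.0, 1.846]
ft_force: [-4.9, -5.3, 1.0]
opening: 0.251
grip_force: 30.0
```

```bash
python3 -c "
from h import *
look('w3.png')"
```

```text
13.625 [536.9 136.9 206.7 105.8] [ 0.13  0.5   1.83 -0.    0.82 -0.14] 0.2511501681515967
top bowl [499.  126.5] 274
top o orange half px 31 blue half px 159
top b orange half px 0 blue half px 96
side bowl [500.7 125.5] 210
side o orange half px 24 blue half px 0
side b orange half px 63 blue half px 15
wrist bowl [502.6 128.5] 4835
wrist o orange half px 807 blue half px 1255
wrist b orange half px 1857 blue half px 152
```

Emit:
send_rows --series "0.23 -0.11 0 0 0 0; 0.19 -0.14 0 0 0 0; 0.12 -0.2 0 0 0 0; 0.02 -0.24 0 0 0 0; -0.07 -0.22 0 0 0 0"

```text
t: 14.4
eef_pos: [475.4, 149.0, 207.1]
tcp_rot: [-3.142, 0.0, 1.846]
ft_force: [-0.5, -0.9, -2.1]
opening: 0.253
grip_force: 30.0
```

Emit:
send_rows --series "-0.16 -0.18 0 0 0 0; -0.21 -0.09 0 0 0 0; -0.24 0 0 0 0 0; -0.21 0.09 0 0 0 0; -0.16 0.18 0 0 0 0"

```text
t: 15.02
eef_pos: [493.0, 92.1, 206.9]
tcp_rot: [-3.14, -0.001, 1.844]
ft_force: [-1.9, 4.9, -1.2]
opening: 0.249
grip_force: 30.0
```

Emit:
send_rows --series "-0.07 0.22 0 0 0 0; 0.02 0.24 0 0 0 0; 0.12 0.2 0 0 0 0; 0.19 0.14 0 0 0 0; 0.23 0.05 0 0 0 0"

```text
t: 15.65
eef_pos: [533.6, 136.1, 206.9]
tcp_rot: [-3.141, 0.0, 1.846]
ft_force: [-4.6, -5.9, -1.6]
opening: 0.255
grip_force: 30.0
```

Emit:
send_rows --series "0.23 -0.05 0 0 0 0; 0.19 -0.14 0 0 0 0; 0.12 -0.2 0 0 0 0; 0.02 -0.24 0 0 0 0; -0.07 -0.22 0 0 0 0"

```text
t: 16.27
eef_pos: [475.5, 149.0, 207.2]
tcp_rot: [3.141, 0.0, 1.846]
ft_force: [-0.3, 0.5, -2.4]
opening: 0.251
grip_force: 30.0
```

Emit:
send_rows --series "-0.16 -0.18 0 0 0 0; -0.21 -0.09 0 0 0 0; -0.24 0 0 0 0 0; -0.21 0.09 0 0 0 0; -0.16 0.18 0 0 0 0"

```text
t: 16.9
eef_pos: [493.3, 91.8, 206.9]
tcp_rot: [-3.141, 0.0, 1.845]
ft_force: [0.1, 0.7, -1.0]
opening: 0.254
grip_force: 30.0
```

Emit:
send_rows --series "-0.07 0.22 0 0 0 0; 0.02 0.24 0 0 0 0; 0.12 0.2 0 0 0 0; 0.19 0.14 0 0 0 0; 0.23 0.05 0 0 0 0"

```text
t: 17.52
eef_pos: [533.6, 136.2, 206.9]
tcp_rot: [-3.141, 0.0, 1.846]
ft_force: [-0.2, 0.3, -1.7]
opening: 0.253
grip_force: 30.0
```

```bash
python3 -c "
from h import *
look('w4.png')"
```

```text
17.525 [533.6 136.2 206.9 105.8] [ 0.13  0.49  1.83 -0.    0.82 -0.15] 0.25280445752342146
top bowl [498.9 126.5] 281
top o orange half px 2 blue half px 204
top b orange half px 0 blue half px 146
side bowl [500.6 125.5] 209
side o orange half px 0 blue half px 0
side b orange half px 30 blue half px 18
wrist bowl [502.5 128.5] 4854
wrist o orange half px 166 blue half px 1372
wrist b orange half px 1262 blue half px 447
```

View pics/w4.png

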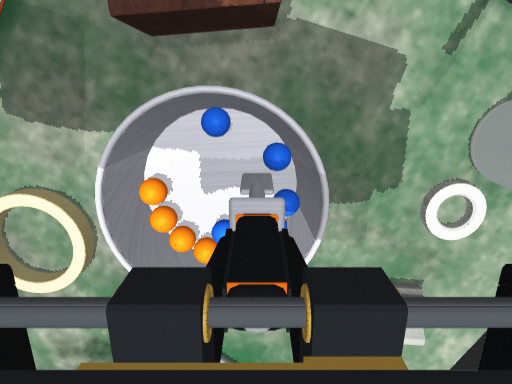

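After five turns all visible oranges lie at the lower left, (153,191) to (206,250), so most of them have swapped sides. One more turn is needed to spread them; I will count balls by mask.

Emit:
send_rows --series "0.26 0.01 0 0 0 0; 0.21 -0.16 0 0 0 0; 0.13 -0.22 0 0 0 0; 0.03 -0.27 0 0 0 0; -0.08 -0.25 0 0 0 0"

```text
t: 18.3
eef_pos: [471.9, 152.3, 207.1]
tcp_rot: [3.141, -0.0, 1.846]
ft_force: [0.3, -0.2, -1.0]
opening: 0.256
grip_force: 30.0
```

Emit:
send_rows --series "-0.18 -0.19 0 0 0 0; -0.24 -0.11 0 0 0 0; -0.26 0 0 0 0 0; -0.24 0.11 0 0 0 0; -0.18 0.19 0 0 0 0"

```text
t: 18.92
eef_pos: [491.9, 87.4, 206.9]
tcp_rot: [-3.141, 0.0, 1.844]
ft_force: [-0.5, 0.1, -1.0]
opening: 0.251
grip_force: 30.0
```

```bash
cat >> h.py <<'E'
def balls(c,b=(500,126)):
    X=pts(c); hsv=cv2.cvtColor(c['color'],cv2.COLOR_RGB2HSV); r={}
    a=np.radians(105.7); ax=np.array([[np.cos(a),np.sin(a)],[np.sin(a),-np.cos(a)]])
    for nm,lo,hi in(('o',6,22),('b',98,128)):
        m=((hsv[...,0]>=lo)&(hsv[...,0]<=hi)&(hsv[...,1]>130)&(hsv[...,2]>70)&(X[...,2]<50)&(X[...,2]>-5)&(np.linalg.norm(X[...,:2]-b,axis=-1)<80)).astype(np.uint8)
        d=cv2.distanceTransform(np.kron(m,np.ones((4,4),np.uint8)),cv2.DIST_L2,5); pk=(d==cv2.dilate(d,np.ones((21,21))))&(d>.5*d.max())
        n,_,st,ce=cv2.connectedComponentsWithStats(cv2.dilate(pk.astype(np.uint8),np.ones((9,9))))
        r[nm]=[(ax@(ray(c,(u+.5)/4-.5,(v+.5)/4-.5,18)[:2]-b)).round().astype(int).tolist() for u,v in ce[1:]]
    return r
E
python3 -c "
from h import *
for n in('wrist','top','side'): print(n,balls(cam(n)))"
```

```text
wrist {'o': [[-17, -54], [-38, -41], [-49, 32]], 'b': [[62, -5], [59, -7], [39, 40], [-9, 59], [-32, 48], [-37, 8]]}
top {'o': [[-63, 2], [-53, -25], [-45, -46]], 'b': []}
side {'o': [], 'b': [[38, 40], [54, -4], [-6, 61]]}
```

Emit:
send_rows --series "0.18 -0.19 0 0 0 0; 0.24 -0.11 0 0 0 0; 0.26 0 0 0 0 0; 0.24 0.11 0 0 0 0; 0.18 0.19 0 0 0 0"

```text
t: 19.7
eef_pos: [473.3, 153.5, 207.0]
tcp_rot: [-3.141, 0.0, 1.846]
ft_force: [0.0, -0.1, -1.4]
opening: 0.25
grip_force: 30.0
```

```bash
python3 -c "
from h import *
for n in('wrist','top','side'): print(n,balls(cam(n)))"
```

```text
wrist {'o': [[3, -55], [-13, -56]], 'b': [[58, -4], [39, 36], [-9, 52], [-12, 52], [-30, 49]]}
top {'o': [[-51, 27], [-59, -3], [-49, -25], [-40, -47], [-5, -59]], 'b': [[-12, 55], [-33, 44], [-36, 8]]}
side {'o': [], 'b': [[38, 40], [-6, 61]]}
```

Run:
```python
from h import *
b=np.array([500.5,125.7]); a=np.radians(105.7); ax=np.array([np.cos(a),np.sin(a)]); ay=np.array([np.sin(a),-np.cos(a)])
W=lambda x,y,d:(*(b+x*ax+y*ay),207,105.7-d)
L=lin((33,-19,0),(-22,20,-90),10)+[(-28,14,-90),(-34,7,-90),(-38,0,-90)]
for t in range(260,205,-10): L.append((39*np.sin(np.radians(t)),39*np.cos(np.radians(t)),180-t))
L+=[(-8,-8,-30)]
rows([W(*q) for q in L])
```

```text
-0.1 0.06 0 0 0 -0.89; -0.1 0.05 0 0 0 -0.9; -0.11 0.03 0 0 0 -0.9; -0.11 0.02 0 0 0 -0.9; -0.11 0 0 0 0 -0.9
-0.11 -0.02 0 0 0 -0.9; -0.11 -0.04 0 0 0 -0.9; -0.1 -0.05 0 0 0 -0.9; -0.09 -0.07 0 0 0 -0.9; -0.08 -0.08 0 0 0 -0.9
0.1 -0.09 0 0 0 0; 0.12 -0.1 0 0 0 0; 0.12 -0.07 0 0 0 0; 0.11 -0.01 0 0 0 1; 0.11 0.01 0 0 0 1
0.12 0.01 0 0 0 1; 0.11 0.01 0 0 0 1; 0.11 0.01 0 0 0 1; 0.12 0.01 0 0 0 1; -0.05 0.47 0 0 0 0
end [494.9 116.  206.7] 135.7
```

Emit:
send_rows --series "-0.1 0.06 0 0 0 -0.89; -0.1 0.05 0 0 0 -0.9; -0.11 0.03 0 0 0 -0.9; -0.11 0.02 0 0 0 -0.9; -0.11 0 0 0 0 -0.9"

```text
t: 20.48
eef_pos: [499.4, 129.9, 206.8]
tcp_rot: [-3.141, -0.0, 2.634]
ft_force: [0.3, 0.0, -1.4]
opening: 0.252
grip_force: 30.0
```

Emit:
send_rows --series "-0.11 -0.02 0 0 0 -0.9; -0.11 -0.04 0 0 0 -0.9; -0.1 -0.05 0 0 0 -0.9; -0.09 -0.07 0 0 0 -0.9; -0.08 -0.08 0 0 0 -0.9"

```text
t: 21.1
eef_pos: [525.6, 108.5, 206.7]
tcp_rot: [3.141, -0.001, -2.864]
ft_force: [0.2, -0.4, -1.5]
opening: 0.252
grip_force: 30.0
```

Emit:
send_rows --series "0.1 -0.09 0 0 0 0; 0.12 -0.1 0 0 0 0; 0.12 -0.07 0 0 0 0; 0.11 -0.01 0 0 0 1; 0.11 0.01 0 0 0 1"

```text
t: 21.72
eef_pos: [497.8, 85.8, 207.5]
tcp_rot: [3.141, 0.004, 3.057]
ft_force: [3.9, 3.6, -1.1]
opening: 0.252
grip_force: 30.0
```

Emit:
send_rows --series "0.12 0.01 0 0 0 1; 0.11 0.01 0 0 0 1; 0.11 0.01 0 0 0 1; 0.12 0.01 0 0 0 1; -0.05 0.47 0 0 0 0"

```text
t: 22.35
eef_pos: [493.1, 114.8, 207.3]
tcp_rot: [-3.14, -0.001, 2.362]
ft_force: [0.7, -0.2, -1.7]
opening: 0.253
grip_force: 30.0
```

```bash
python3 -c "
from h import *
print(here())
for n in('wrist','top','side'): print(n,balls(cam(n)))"
```

```text
[493.14848399 114.83288317 207.27316117 135.36048524]
wrist {'o': [[17, -64], [18, -60], [10, -68], [16, -57], [10, -55], [-7, -61], [-9, -57], [-17, -68], [-19, -59], [-30, -52], [-38, -60], [-33, -48], [-48, -32], [-56, -42]], 'b': [[48, -1], [38, 39], [34, 42], [-14, -34], [-16, -36], [-20, 54]]}
top {'o': [[-62, 6], [-57, -35]], 'b': [[-40, 40]]}
side {'o': [], 'b': [[32, 41], [48, -5], [-12, 54]]}
```

Run:
```python
from h import *
b=np.array([500.5,125.7]); a=np.radians(105.7); ax=np.array([np.cos(a),np.sin(a)]); ay=np.array([np.sin(a),-np.cos(a)])
W=lambda x,y,d:(*(b+x*ax+y*ay),207,105.7-d)
P=lambda r,t:(r*np.sin(np.radians(t)),r*np.cos(np.radians(t)),180-t)
L=lin((-8,-8,-30),P(18,256),5)+lin(P(18,256),P(41,256),3)
L+=[P(42,t) for t in (247,238,229,220,213,206)]+[(-6,-6,-26)]
rows([W(*q) for q in L])
```

```text
-0.03 0.01 0 0 0 -0.93; -0.04 -0.01 0 0 0 -0.92; -0.03 -0.02 0 0 0 -0.92; -0.02 -0.02 0 0 0 -0.92; -0.03 -0.02 0 0 0 -0.92
0 -0.13 0 0 0 0; 0 -0.13 0 0 0 0; 0 -0.13 0 0 0 0; 0.11 0 0 0 0 0.9; 0.11 0 0 0 0 0.9
0.11 0.01 0 0 0 0.9; 0.11 0.01 0 0 0 0.9; 0.09 0 0 0 0 0.7; 0.08 0.01 0 0 0 0.7; -0.04 0.57 0 0 0 0
end [496.4 118.6 206.9] 131.72
```

Emit:
send_rows --series "-0.03 0.01 0 0 0 -0.93; -0.04 -0.01 0 0 0 -0.92; -0.03 -0.02 0 0 0 -0.92; -0.02 -0.02 0 0 0 -0.92; -0.03 -0.02 0 0 0 -0.92"

```text
t: 23.12
eef_pos: [500.4, 107.1, 206.9]
tcp_rot: [-3.141, -0.001, -3.107]
ft_force: [0.0, -0.4, -1.3]
opening: 0.247
grip_force: 30.0
```

Emit:
send_rows --series "0 -0.13 0 0 0 0; 0 -0.13 0 0 0 0; 0 -0.13 0 0 0 0; 0.11 0 0 0 0 0.9; 0.11 0 0 0 0 0.9"

```text
t: 23.75
eef_pos: [488.6, 84.4, 207.0]
tcp_rot: [-3.141, -0.0, 2.85]
ft_force: [0.5, -0.3, -1.1]
opening: 0.254
grip_force: 30.0
```

Emit:
send_rows --series "0.11 0.01 0 0 0 0.9; 0.11 0.01 0 0 0 0.9; 0.09 0 0 0 0 0.7; 0.08 0.01 0 0 0 0.7; -0.04 0.57 0 0 0 0"

```text
t: 24.38
eef_pos: [495.8, 117.8, 207.3]
tcp_rot: [-3.141, -0.0, 2.295]
ft_force: [0.6, 0.9, -2.0]
opening: 0.253
grip_force: 30.0
```

```bash
python3 -c "
from h import *
print(here()); c=cam('wrist'); save(c,'w5.png')
for n in('wrist','top','side'): print(n,balls(cam(n)))
look('w6.png')"
```

```text
[495.75517451 117.77218664 207.27630768 131.47649513]
wrist {'o': [[30, -57], [26, -62], [27, -49], [21, -61], [19, -60], [17, -57], [17, -53], [18, -50], [3, -69], [6, -60], [-7, -61], [-17, -60], [-24, -67], [-29, -56], [-38, -51], [-41, -43], [-52, -51]], 'b': [[57, -2], [54, 1], [38, 37], [-11, -37], [-17, 50]]}
top {'o': [[-63, 4], [-27, -69]], 'b': [[-40, 40]]}
side {'o': [[32, -50]], 'b': [[32, 41], [48, -5], [-12, 54]]}
24.575 [496.2 118.2 206.7 131.7] [ 0.1   0.44  1.93 -0.    0.77 -0.62] 0.24932914786988447
top bowl [495.3 118.7] 130
top o orange half px 0 blue half px 64
top b orange half px 0 blue half px 68
side bowl [496.6 119.7] 125
side o orange half px 8 blue half px 0
side b orange half px 53 blue half px 17
wrist bowl [496.8 120.9] 4584
wrist o orange half px 818 blue half px 1086
wrist b orange half px 1251 blue half px 1016
```

View pics/w5.png

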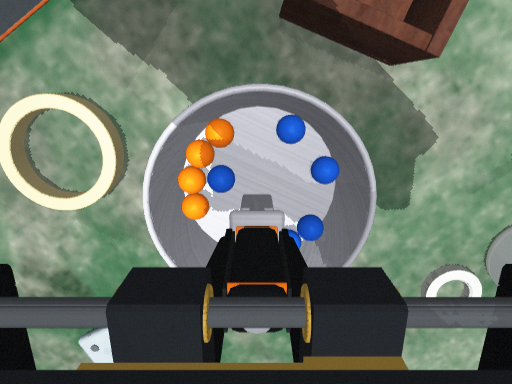

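The wrist view shows four oranges up the left side, (219,132) to (195,206), with blues at (291,129), (324,170), (221,179), (310,228) and (292,240). The rim fit suggests the bowl shifted a few mm, so I check that before any more stirring.

Run:
```python
from h import *
c=cam('wrist'); a=np.radians(105.7); ax=np.array([[np.cos(a),np.sin(a)],[np.sin(a),-np.cos(a)]])
# rim fit on ring with several seed radii
for n in('wrist','top','side'):
    X=pts(cam(n)); b=np.array([497.,121.])
    for _ in range(6):
        r=X[(X[...,2]>57)&(X[...,2]<68)]; d=np.linalg.norm(r[:,:2]-b,axis=1); r=r[(d<93)&(d>70)]
        A=np.c_[2*r[:,:2],np.ones(len(r))]; q=np.linalg.lstsq(A,(r[:,:2]**2).sum(1),rcond=None)[0]; b=q[:2]
    print(n,b.round(1),np.sqrt(q[2]+b@b).round(1),len(r))
b=np.array([496.3,119.5])
for nm,L in(('o',[(219,132),(200,153),(191,180),(195,206)]),('b',[(291,129),(324,170),(221,179),(310,228),(292,240)])):
    print(nm,[(ax@(ray(c,u,v,16)[:2]-b)).round().tolist() for u,v in L])
c=cam('top'); print('top o',balls(c,b))
```

```text
wrist [496.7 120.6] 81.9 5226
top [493.8 118.6] 82.6 236
side [495.5 117.6] 82.8 210
o [[29.0, -49.0], [6.0, -57.0], [-19.0, -54.0], [-39.0, -42.0]]
b [[57.0, 3.0], [39.0, 44.0], [-7.0, -31.0], [-13.0, 59.0], [-31.0, 50.0]]
top o {'o': [[-59, 10]], 'b': [[-35, 45]]}
```

Run:
```python
from h import *
b=np.array([494.7,118.3]); a=np.radians(105.7); ax=np.array([np.cos(a),np.sin(a)]); ay=np.array([np.sin(a),-np.cos(a)])
W=lambda x,y,d:(*(b+x*ax+y*ay),207,105.7-d)
L=lin((0,1,-26),(-26,-12,0),4)+[(-28,-21,0),(-27,-27,0),(-23,-32,0),(-17,-35,0),(-11,-35,0),(-5,-35,0),(1,-34,0),(1,-28,0),(-2,-18,0),(-4,-8,0)]
rows([W(*q) for q in L])
```

```text
-0.06 -0.1 0 0 0 0.65; -0.09 -0.09 0 0 0 0.65; -0.09 -0.07 0 0 0 0.65; -0.1 -0.07 0 0 0 0.65; -0.03 -0.15 0 0 0 0
0.01 -0.1 0 0 0 0; 0.07 -0.08 0 0 0 0; 0.1 -0.05 0 0 0 0; 0.1 0 0 0 0 0; 0.1 0 0 0 0 0
0.1 0.01 0 0 0 0; 0 0.1 0 0 0 0; -0.05 0.17 0 0 0 0; -0.04 0.17 0 0 0 0
end [488.4 112.1 207.1] 105.71
```

Emit:
send_rows --series "-0.06 -0.1 0 0 0 0.65; -0.09 -0.09 0 0 0 0.65; -0.09 -0.07 0 0 0 0.65; -0.1 -0.07 0 0 0 0.65; -0.03 -0.15 0 0 0 0"

```text
t: 25.6
eef_pos: [482.8, 86.0, 207.2]
tcp_rot: [3.139, 0.0, 1.845]
ft_force: [4.0, 3.5, -0.4]
opening: 0.251
grip_force: 30.0
```

Emit:
send_rows --series "0.01 -0.1 0 0 0 0; 0.07 -0.08 0 0 0 0; 0.1 -0.05 0 0 0 0; 0.1 0 0 0 0 0; 0.1 0 0 0 0 0"

```text
t: 26.22
eef_pos: [462.2, 104.7, 206.9]
tcp_rot: [-3.141, -0.0, 1.847]
ft_force: [0.3, 0.8, -2.3]
opening: 0.249
grip_force: 30.0
```

Emit:
send_rows --series "0.1 0.01 0 0 0 0; 0 0.1 0 0 0 0; -0.05 0.17 0 0 0 0; -0.04 0.17 0 0 0 0"

```text
t: 26.72
eef_pos: [489.6, 112.1, 207.0]
tcp_rot: [3.141, 0.0, 1.845]
ft_force: [0.2, -0.4, -2.2]
opening: 0.248
grip_force: 30.0
```

```bash
cat >> h.py <<'E'
def bowl():
    for n in('top','side','wrist'):
        X=pts(cam(n)); b=np.array([496.,120.])
        for _ in range(6):
            r=X[(X[...,2]>57)&(X[...,2]<68)]; d=np.linalg.norm(r[:,:2]-b,axis=1); r=r[(d<93)&(d>70)]
            A=np.c_[2*r[:,:2],np.ones(len(r))]; q=np.linalg.lstsq(A,(r[:,:2]**2).sum(1),rcond=None)[0]; b=q[:2]
        print(n,'bowl',b.round(1),len(r))
E
python3 -c "
from h import *
print(here(),env.state()['t']); bowl()
for n in('wrist','top'):
    c=cam(n); 
    for k,v in balls(c,(494.7,118.3)).items(): print(n,k,v)"
```

```text
[489.59904913 112.13682813 206.97804854 105.71944611] 26.725
top bowl [485.8 114.6] 232
side bowl [488.1 113.7] 223
wrist bowl [489.1 116.3] 5385
wrist o [[41, -54], [34, -46], [31, -55], [18, -60], [13, -57], [5, -63], [-5, -63], [-10, -71], [-11, -58], [-27, -54]]
wrist b [[56, 5], [50, 1], [34, 40], [9, -38], [-18, 49], [-40, 42], [-43, 34]]
top o [[-60, -1], [-35, -57], [-15, -66]]
top b [[-41, 35]]
```

The bowl has slid some 17 mm in all, so I stop stirring here. Both colours now lie in both halves: orange 2 in the orange half and 3 in the blue half, blue 3 and 2. I lift out and go to the hanger front.

Run:
```python
from h import *
H=here(); U=H.copy(); U[2]=303
S=np.array([525.8,-99.3,220.2,158.4]); u=np.r_[tz(np.radians(158.4))[:,0],0]; B=S+80*u+[0,0,26,0]; Z=B+[0,0,57,0]
rows(lin(H,U,5)+lin(U,Z,9)+lin(Z,B,3))
```

```text
0 0 -0.32 0 0 0; 0 0 -0.32 0 0 0; 0 0 -0.32 0 0 0; 0 0 -0.32 0 0 0; 0 0 -0.32 0 0 0
-0.31 -0.16 0 0 0 -0.59; -0.28 -0.18 0 0 0 -0.58; -0.27 -0.22 0 0 0 -0.59; -0.25 -0.24 0 0 0 -0.58; -0.21 -0.27 0 0 0 -0.59
-0.19 -0.29 -0.01 0 0 -0.58; -0.16 -0.3 0 0 0 -0.59; -0.13 -0.32 0 0 0 -0.58; -0.1 -0.33 0 0 0 -0.59; 0 0 0.32 0 0 0
0 0 0.32 0 0 0; 0 0 0.31 0 0 0
end [451.7 -69.9 246.4] 158.42
```

Emit:
send_rows --series "0 0 -0.32 0 0 0; 0 0 -0.32 0 0 0; 0 0 -0.32 0 0 0; 0 0 -0.32 0 0 0; 0 0 -0.32 0 0 0"

```text
t: 27.6
eef_pos: [488.1, 112.2, 303.6]
tcp_rot: [-3.141, 0.0, 1.845]
ft_force: [0.0, 0.1, -1.5]
opening: 0.251
grip_force: 30.0
```

Emit:
send_rows --series "-0.31 -0.16 0 0 0 -0.59; -0.28 -0.18 0 0 0 -0.58; -0.27 -0.22 0 0 0 -0.59; -0.25 -0.24 0 0 0 -0.58; -0.21 -0.27 0 0 0 -0.59"

```text
t: 28.22
eef_pos: [467.3, 10.7, 303.0]
tcp_rot: [-3.141, -0.0, 2.36]
ft_force: [-0.2, 0.3, -1.3]
opening: 0.251
grip_force: 30.0
```

Emit:
send_rows --series "-0.19 -0.29 -0.01 0 0 -0.58; -0.16 -0.3 0 0 0 -0.59; -0.13 -0.32 0 0 0 -0.58; -0.1 -0.33 0 0 0 -0.59; 0 0 0 0 0 0"

```text
t: 28.85
eef_pos: [451.4, -70.5, 303.6]
tcp_rot: [-3.141, -0.0, 2.763]
ft_force: [0.1, 0.8, -1.4]
opening: 0.248
grip_force: 30.0
```

Run:
```python
from h import *
print(here(),env.state()['t'])
c=cam('top'); bowl(); X=pts(c)
# bowl and balls now clear in top view
b=np.array([487.5,114.3])
for k,v in balls(c,b).items(): print(k,v)
# collar/shaft in the side view: shaft+blade points
s=cam('side'); Q=pts(s); p=here()[:3]
for z0,z1 in((-200,-185),(-185,-160),(-150,-125),(-115,-100),(-100,-90),(-85,-60)):
    m=(Q[...,2]>p[2]+z0)&(Q[...,2]<p[2]+z1)&(np.linalg.norm(Q[...,:2]-p[:2],axis=-1)<35); print(z0,z1,m.sum(),(Q[m].mean(0)-p).round(1) if m.any() else '')
```

```text
[451.43219646 -70.49125577 303.60774226 158.32523188] 28.85
top bowl [486.  114.8] 367
side bowl [487.5 113.4] 225
wrist bowl [488.6 114.2] 2973
o [[14, -57]]
b [[-21, 57], [-39, 43], [33, 46], [56, 6], [14, -33]]
-200 -185 16 [   6.7   -8.7 -191.5]
-185 -160 23 [   5.    -9.9 -171.7]
-150 -125 33 [   4.4   -6.8 -137.9]
-115 -100 48 [   0.8  -10.2 -103.1]
-100 -90 38 [  5.  -9. -96.]
-85 -60 74 [ -1.5 -12.4 -71.5]
```

Emit:
send_rows --series "0 0.01 0.33 0 0 0; 0 0 0.33 0 0 0; 0 0 0.32 0 0 0; 0 0 0 0 0 0; 0 0 0 0 0 0"

```text
t: 29.72
eef_pos: [452.4, -69.0, 245.4]
tcp_rot: [-3.142, 0.001, 2.765]
ft_force: [-0.3, -0.4, -1.6]
opening: 0.251
grip_force: 30.0
```

Run:
```python
from h import *
print(here(),env.state()['ft_force'])
c=cam('top'); X=pts(c); b=np.array([487.5,114.3]); a=np.radians(105.7); ax=np.array([[np.cos(a),np.sin(a)],[np.sin(a),-np.cos(a)]])
hsv=cv2.cvtColor(c['color'],cv2.COLOR_RGB2HSV)
m=((hsv[...,0]>=6)&(hsv[...,0]<=22)&(hsv[...,1]>130)&(hsv[...,2]>70)&(np.linalg.norm(X[...,:2]-b,axis=-1)<85)).astype(np.uint8)
n,_,st,ce=cv2.connectedComponentsWithStats(m)
for i in range(1,n): print(st[i,4],(ax@(ray(c,*ce[i],18)[:2]-b)).round())
s=cam('side'); Q=pts(s); p=here()[:3]
# black handle / collar in the side view: collar underside expected
S=np.array([525.8,-99.3]); e=np.array([np.cos(np.radians(-21.6)),np.sin(np.radians(-21.6))])
k=(Q[...,2]>104)&(Q[...,2]<135)&(np.linalg.norm(Q[...,:2]-S,axis=-1)<70); V=Q[k]; d=(V[:,:2]-S)@np.c_[e,[-e[1],e[0]]]
f=(d[:,0]<5); print('prongs along/across/z',[(dd.round(),z.round()) for dd,z in list(zip(d[f],V[f][:,2]))[::6]])
```

```text
[452.38304437 -69.04243184 245.40035649 158.44039717] [-0.26301181 -0.35603543 -1.56142712]
48 [-56.   8.]
149 [ 17. -53.]
prongs along/across/z [(array([-35.,  19.]), np.float64(129.0)), (array([-32.,  18.]), np.float64(122.0)), (array([-26.,  19.]), np.float64(118.0)), (array([-69.,  -3.]), np.float64(124.0)), (array([-70.,  -2.]), np.float64(120.0)), (array([-11.,   9.]), np.float64(116.0)), (array([-69.,  -5.]), np.float64(118.0)), (array([-8.,  8.]), np.float64(113.0)), (array([-2., 12.]), np.float64(107.0)), (array([-35., -19.]), np.float64(124.0)), (array([-30., -19.]), np.float64(121.0)), (array([-27., -19.]), np.float64(117.0)), (array([ -8., -11.]), np.float64(113.0)), (array([-19., -14.]), np.float64(111.0)), (array([ -2., -17.]), np.float64(114.0)), (array([-16., -17.]), np.float64(110.0)), (array([  1., -17.]), np.float64(111.0))]
```

Emit:
send_rows --series "-0.33 -0.02 0 0 0 0; -0.33 0 0 0 0 0; -0.33 0 0 0 0 0; -0.33 0 0 0 0 0; 0 0 0 0 0 0"

```text
t: 30.45
eef_pos: [525.7, -99.7, 245.0]
tcp_rot: [-3.142, 0.001, 2.765]
ft_force: [-1.0, 0.1, -2.2]
opening: 0.253
grip_force: 30.0
```

Emit:
send_rows --series "0 0 0 0 0 0"

```text
t: 30.58
eef_pos: [524.8, -99.2, 245.0]
tcp_rot: [-3.141, 0.0, 2.765]
ft_force: [0.7, 1.1, -1.7]
opening: 0.248
grip_force: 30.0
```

Good position; lower by 24 mm, watching the force.

Emit:
send_rows --series "0 0 0.15 0 0 0; 0 0 0.15 0 0 0; 0 0 0.09 0 0 0; 0 0 0 0 0 0; 0 0 0 0 0 0"

```text
t: 31.2
eef_pos: [525.3, -99.5, 221.3]
tcp_rot: [-3.142, -0.0, 2.765]
ft_force: [-0.3, 0.4, -1.8]
opening: 0.253
grip_force: 30.0
```

Emit:
send_rows --series "0 0 0.02 0 0 0; 0 0 0 0 0 0; 0 0 0 0 0 0"

```text
t: 31.58
eef_pos: [525.4, -99.5, 220.6]
tcp_rot: [-3.142, 0.001, 2.765]
ft_force: [-1.4, -0.3, 5.4]
opening: 0.253
grip_force: 30.0
```

The upward force of 5 N shows the collar is resting on the prongs. I release.

Emit:
send_rows --series "0 0 0 0 0 0; 0 0 0 0 0 0; 0 0 0 0 0 0; 0 0 0 0 0 0; 0 0 0 0 0 0" --fingers 0.8

```text
t: 32.2
eef_pos: [525.3, -99.5, 220.2]
tcp_rot: [-3.141, -0.0, 2.765]
ft_force: [0.7, 0.2, -0.3]
opening: 0.72
grip_force: 0.0
```

Emit:
send_rows --series "0 0 0 0 0 0; 0 0 -0.3 0 0 0; 0 0 -0.6 0 0 0; 0 0 -0.7 0 0 0; 0 0 -0.7 0 0 0"

```text
t: 32.83
eef_pos: [525.1, -99.4, 359.6]
tcp_rot: [-3.142, -0.0, 2.765]
ft_force: [0.5, -1.2, 0.5]
opening: 0.8
grip_force: 0.0
```

Emit:
send_rows --series "0.6 -0.6 0 0 0 0; 0.6 -0.6 0 0 0 0; 0.6 -0.6 0 0 0 0; 0 0 0 0 0 0"

```text
t: 33.33
eef_pos: [383.1, -160.8, 358.6]
tcp_rot: [-3.141, 0.0, 2.762]
ft_force: [-0.2, -0.1, 0.0]
opening: 0.8
grip_force: 0.0
```

Run:
```python
from h import *
print(env.state()['t'],here()); bowl()
c=cam('top'); X=pts(c); b=np.array([487.5,114.3]); a=np.radians(105.7); ax=np.array([[np.cos(a),np.sin(a)],[np.sin(a),-np.cos(a)]])
for n in('top','side'):
    X=pts(cam(n)); m=(X[...,2]>150)&(X[...,2]<215)&(np.linalg.norm(X[...,:2]-[525,-101],axis=-1)<40)
    t=m&(X[...,2]>196); print(n,'handle',m.sum(),X[m].max(0).round(1),X[m].min(0).round(1),X[t].mean(0).round(1))
hsv=cv2.cvtColor(c['color'],cv2.COLOR_RGB2HSV); X=pts(c)
m=((hsv[...,0]>=6)&(hsv[...,0]<=22)&(hsv[...,1]>130)&(hsv[...,2]>70)&(np.linalg.norm(X[...,:2]-b,axis=-1)<85)).astype(np.uint8)
v,u=np.nonzero(m); n,_,st,ce=cv2.connectedComponentsWithStats(m)
for i in range(1,n): print(st[i],(ax@(ray(c,*ce[i],18)[:2]-b)).round())
P=np.array([ax@(ray(c,x,y,18)[:2]-b) for x,y in zip(u,v)]).astype(np.float32)
if len(P)>4:
    _,_,k=cv2.kmeans(P,5,None,(3,100,.01),20,cv2.KMEANS_PP_CENTERS); print('orange5',k.round().tolist())
print('blue',balls(c,b)['b'])
```

```text
33.325 [ 383.10317913 -160.77003462  358.62998605  158.275176  ]
top bowl [485.9 114.5] 527
side bowl [487.8 113.7] 223
wrist bowl [488.1 113.7] 1172
top handle 123 [538.1 -86.4 206.2] [ 513.1 -115.   150. ] [ 525.  -100.5  200.7]
side handle 147 [539.1 -92.4 205.7] [ 514.8 -118.7  150.4] [ 526.1 -104.4  200.2]
[182 209   8   8  51] [-59.   7.]
[151 232  34  17 234] [  2. -53.]
orange5 [[-11.0, -59.0], [-59.0, 7.0], [35.0, -47.0], [-32.0, -49.0], [13.0, -58.0]]
blue [[-19, 56], [-39, 43], [36, 46], [56, 6], [14, -33]]
```

```bash
python3 -c "
from cell import env
print(env.job_done())"
```

```text
the job is handed in; nothing more can be done
None
```

I stirred more than five full turns, mixed both colours into both halves (orange 2 and 3, blue 3 and 2, counting the orange half first), hung the paddle back in the fork with all ten balls in the bowl and handed the job in at about 33 s, but the bowl slid about 18 mm during the stirring, which the task said to avoid.

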